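# Find the loose anchor bolt and hold its cap open

## Robot

A 6-joint arm with a two-finger parallel gripper is mounted at the origin on the work surface. World frame = base frame: x ahead of the robot, y to its left, z up, the work surface at z = 0. Lengths are in m, angles in rad, forces in N, time in s.
With the tool pointing down it reaches from about 0.25 to 0.775 m from the base axis. Payload 4 kg.
Tool frame: the origin (TCP) lies at the very end of the fingers, on their centre line; the grasp point (between the pads) lies 19 mm behind it; x points along the fingers, y is the direction in which the jaws open and shut, and the axes are right-handed (so a half turn about x gives the same grasp; the last joint's range is limited). The gripper opens to 85 mm and grips with 20 to 120 N. Pads are 22 mm wide; open, the fingers measure 114 mm over their backs; the gripper's body (76 mm by 85 mm) begins 54 mm behind the grasp point. The pads swing forward as they close: fully open they stand 13 mm farther back than shut.
Start: joints at [1.04, 0.087, 1.371, -0, 1.684, -0.103], TCP at [0.228, 0.5, 0.196] pointing down, gripper open.
Joint ranges: [-3.1, 3.1], [-0.76, 2.03], [0.27, 2.55], [-1.08, 4.22], [0.17, 2.65], [-2.57, 2.57]. Speed limits (rad/s): [2.79, 2.79, 3.14, 3.14, 3.14, 3.14].

## Interface

Orientations are given as a 3x3 rotation matrix whose columns are the frame's x, y, z axes.
In Python, from bench import telemetry, cams, workorder gives the robot as it stands.
- The arm moves only by the tool move_arm, never from a script. Its argument "deltas" is text: rows parted by semicolons, each of 5 numbers parted by spaces: the shift along the tool's x, y, z in m, then the turn about the tool's x in rad, then the opening, from -1 (shut) to 1 (fully open), so that 0 is half open. In form: dx dy dz yaw gripper; .... A call has exactly 10 rows; each row shifts and turns the commanded pose from where the row before left it, along the tool's axes as they then stand; what a row does not reach is not made up. A row lasts 1/8 s, in which the tool goes at most 62.5 mm and 10.7 degrees, less where a joint would pass 70% of its speed; a pose out of reach is approached as far as the arm can. A call is refused whole if a number of a shift passes 0.0625 or a number of a turn 0.188, either way. A call with a gripper value outside its range is refused whole. The fingers move at their own pace and stop on an object; the grip force is fixed at half the most. Time passes only in rows, so rows that do not move let the fingers close, or fill a call up. It gives the time, the measured TCP pose, the force and the opening at its end, in the units of the state.
- telemetry.get_obs(): the state, without advancing time (a new reading comes with each control period).
- cams.capture(name): name is "scene" or "top" or "wrist"; returns the picture (384x512x3 uint8, blue, green, red); there is no depth.
- cams.camera_info(name): a dict with "fx", "fy", "cx", "cy" (pixels), "distortion" ([k1, k2, p1, p2, k3] as OpenCV has them; the pictures are not rectified), "R" (3x3) and "t" (3): a world point X has camera coordinates R X + t; the wrist camera has in their place "mount" (4x4, takes a point from camera to tool coordinates, whose origin is the TCP and whose axes are the tool frame's). Camera axes: x right, y down, z forward; pixel columns grow to the right and rows downward; lengths in m; the calibration is good to about 2 mm. A picture is of the moment at which its call begins: read the wrist's pose just before it. camera_info takes no time and is no camera call.
- workorder.finish_job(): hands the job in, once; it reports no verdict.
Trained networks look in the newest picture that a camera, given by its name, has taken for a name from the list of things; names that differ only in an ending like _2 or _b are one class to them, and where a whole thing is asked for, a point or a joint stands for the part that bears it (a point fixed in the world has none). Each returns a list of dicts, best first, with "p" (0 to 1); they miss things now and then, are a little off and sometimes report something else, mostly with a low value. They report only what shows in the picture. A call takes as long as a camera call.
- cams.search_frame(camera, label): "uv" ([column, row] in pixels, amid what is visible of it).
The state is a dict: "t": time; "joints": joint angles; "joint_vel": joint speeds; "joint_torque": joint torques, N m; "eef_pos": TCP position; "eef_rot": TCP orientation; "force": force on the tool from outside, world axes, zero at the start; "wrist_torque": the same for the moment, N m; "width": opening from 0.0 (shut) to 1.0 (fully open).
Only numpy, scipy, OpenCV 4.12 (cv2) and the standard library are available. Lean on these libraries where they do the work, as an engineer would, in place of code of your own. Each camera call takes 0.05 s, during which the arm holds its last target. There are 200 camera calls.

## Task

One of the three bolts on the green anchor rail is loose: tap each of the three bolt heads down firmly until it stops, and see which one sinks much further than the others. Then take the yellow cap behind the loose bolt by its grip, lift it at least 45 degrees open so that a workmate can reach the lock nut, and finish while still holding it there with the fingers, because it springs shut. Do not lift the other two caps, and leave the tools and wood on the bench where they lie.

Things in the scene. Friction and masses are not known exactly. Their poses are not given: they have to be found in the camera images.
- rail: green-painted cast anchor rail fixed to the bench, 200 (its x) x 400 (its y) x 45 mm high. Origin: centre of its underside, on the bench; z up, y along the row of three stations, x away from the robot; yaw up to about 17 degrees either way. Stations at its y = +120 (left), 0 (middle), -120 (right) mm. At each station the bolt stands at x = -60 mm, and straight behind it is that bolt's own yellow cap (front edge at x = +12, hinge at x = +84 mm).
- bolt_left (a joint): how far (m) the bolt at the robot's left (+y end of the rail) has been tapped down: 0 at the start, standing proud. It slides down against about 3 N of friction and stays where it is left. A sound bolt seats solidly after about 3 mm; the one loose bolt sinks 10 mm to its stop. Which one is loose changes from run to run and cannot be seen before tapping; a push of 8 to 20 N settles it.
- bolt_left_head (a point): centre of the top face of the hexagonal steel head (25 mm across, 10 mm thick) of the left bolt, at first 71 mm above the bench, 26 mm above the rail's top; moves down with the bolt.
- cap_left (a joint): opening angle (rad) of the yellow cap (70 x 56 x 29 mm, 120 g) belonging to the left bolt: 0 shut, 1.2 fully open; a light spring (about 2 N at the grip when half open) and its weight always shut it again when it is let go.
- cap_left_grip (a point): centre of the black grip on the front edge of the left cap: a cylinder lying along the rail's y, 20 mm long, 16 mm in diameter; when shut it is at x = -10 mm on the rail, 75 mm above the bench, 30 mm above the rail's top. Easily pinched on its flat ends from above (fingers closing along the rail's y); being round it may turn between the pads as the cap swings up and away from the robot.
- cap_left_hinge (a point): point on the hinge axis of the left cap, 49 mm above the bench, axis along the rail's y; the grip is 94 mm in front of and 26 mm above it when shut, and circles about it, radius 97.5 mm.
- bolt_middle (a joint): how far (m) the bolt at the middle has been tapped down: 0 at the start, standing proud. It slides down against about 3 N of friction and stays where it is left. A sound bolt seats solidly after about 3 mm; the one loose bolt sinks 10 mm to its stop. Which one is loose changes from run to run and cannot be seen before tapping; a push of 8 to 20 N settles it.
- bolt_middle_head (a point): centre of the top face of the hexagonal steel head (25 mm across, 10 mm thick) of the middle bolt, at first 71 mm above the bench, 26 mm above the rail's top; moves down with the bolt.
- cap_middle (a joint): opening angle (rad) of the yellow cap (70 x 56 x 29 mm, 120 g) belonging to the middle bolt: 0 shut, 1.2 fully open; a light spring (about 2 N at the grip when half open) and its weight always shut it again when it is let go.
- cap_middle_grip (a point): centre of the black grip on the front edge of the middle cap: a cylinder lying along the rail's y, 20 mm long, 16 mm in diameter; when shut it is at x = -10 mm on the rail, 75 mm above the bench, 30 mm above the rail's top. Easily pinched on its flat ends from above (fingers closing along the rail's y); being round it may turn between the pads as the cap swings up and away from the robot.
- cap_middle_hinge (a point): point on the hinge axis of the middle cap, 49 mm above the bench, axis along the rail's y; the grip is 94 mm in front of and 26 mm above it when shut, and circles about it, radius 97.5 mm.
- bolt_right (a joint): how far (m) the bolt at the robot's right (-y end of the rail) has been tapped down: 0 at the start, standing proud. It slides down against about 3 N of friction and stays where it is left. A sound bolt seats solidly after about 3 mm; the one loose bolt sinks 10 mm to its stop. Which one is loose changes from run to run and cannot be seen before tapping; a push of 8 to 20 N settles it.
- bolt_right_head (a point): centre of the top face of the hexagonal steel head (25 mm across, 10 mm thick) of the right bolt, at first 71 mm above the bench, 26 mm above the rail's top; moves down with the bolt.
- cap_right (a joint): opening angle (rad) of the yellow cap (70 x 56 x 29 mm, 120 g) belonging to the right bolt: 0 shut, 1.2 fully open; a light spring (about 2 N at the grip when half open) and its weight always shut it again when it is let go.
- cap_right_grip (a point): centre of the black grip on the front edge of the right cap: a cylinder lying along the rail's y, 20 mm long, 16 mm in diameter; when shut it is at x = -10 mm on the rail, 75 mm above the bench, 30 mm above the rail's top. Easily pinched on its flat ends from above (fingers closing along the rail's y); being round it may turn between the pads as the cap swings up and away from the robot.
- cap_right_hinge (a point): point on the hinge axis of the right cap, 49 mm above the bench, axis along the rail's y; the grip is 94 mm in front of and 26 mm above it when shut, and circles about it, radius 97.5 mm.
- chisel: yellow-handled chisel, 230 mm long, lying on the bench in front of the rail (its origin lies under the middle of it); a bystander, not needed.
- spanner: steel spanner, 180 mm, lying on the bench behind the rail (its origin lies under the middle of it); a bystander, not needed.
- offcut: pale wood block 90 x 50 x 45 mm beside the rail's left end (its origin is the centre of its underside); a bystander, not needed.
- mallet: mallet, wooden handle, white head, 270 mm, on the left of the bench (its origin lies under the middle of it); a bystander, not needed.
- glue: white glue bottle with orange cap, 60 mm in diameter, 160 mm high, standing at the right (its origin is the centre of its underside); a bystander, not needed.
- spare_chisel: second yellow-handled chisel, 220 mm, lying at the right (its origin lies under the middle of it); a bystander, not needed.

How it is judged:
On the way, in this order (a step that is already met when the one before it is completed fails the run):
1. each of the three bolts has been tapped down: the sound ones seated, the loose one sunk (value of joint each of bolt_left, bolt_middle, bolt_right above 0.0015 m and value of joint any of bolt_left, bolt_middle, bolt_right above 0.006 m), for 0.1 s.
2. the cap of the loose bolt has been lifted at least 40 degrees (((value of joint bolt_left above 0.006 m and value of joint cap_left above 0.7 rad) or (value of joint bolt_middle above 0.006 m and value of joint cap_middle above 0.7 rad) or (value of joint bolt_right above 0.006 m and value of joint cap_right above 0.7 rad))), for 0.2 s.
At the end, for the whole second after the job is handed in: All three bolts are tapped down at least 1.5 mm, just one of them (the loose one) more than 6 mm; the cap behind it is held still by the fingers (contact force over 0.3 N) more than 0.70 rad (40 degrees) open, and the other two caps are shut (under 0.1 rad) (value of joint each of bolt_left, bolt_middle, bolt_right above 0.0015 m and ((value of joint bolt_left above 0.006 m and value of joint cap_left above 0.7 rad and contact force between the fingers and cap_left above 0.3 N and velocity of joint cap_left between -0.1 and 0.1 rad/s and value of joint each of cap_middle, cap_right below 0.1 rad and value of joint each of bolt_middle, bolt_right below 0.006 m) or (value of joint bolt_middle above 0.006 m and value of joint cap_middle above 0.7 rad and contact force between the fingers and cap_middle above 0.3 N and velocity of joint cap_middle between -0.1 and 0.1 rad/s and value of joint each of cap_left, cap_right below 0.1 rad and value of joint each of bolt_left, bolt_right below 0.006 m) or (value of joint bolt_right above 0.006 m and value of joint cap_right above 0.7 rad and contact force between the fingers and cap_right above 0.3 N and velocity of joint cap_right between -0.1 and 0.1 rad/s and value of joint each of cap_left, cap_middle below 0.1 rad and value of joint each of bolt_left, bolt_middle below 0.006 m))); the arm keeps its last pose, push and grip.
It fails at once if a cap was lifted whose bolt had not been found loose ((value of joint bolt_left below 0.006 m and value of joint cap_left above 0.3 rad) or (value of joint bolt_middle below 0.006 m and value of joint cap_middle above 0.3 rad) or (value of joint bolt_right below 0.006 m and value of joint cap_right above 0.3 rad)).
It fails at once if a tool or piece of wood on the bench was moved by more than 40 mm (distance of any of chisel, spanner, offcut, mallet, glue, spare_chisel from where it was at the start of the episode above 0.04 m).
It also fails if it takes over 45 s, if anything falls off the work surface, if the arm or the gripper's body presses on something with over 40 N, if the wrist force passes 120 N, or if a joint passes its speed limit or range.

## Working session

There is one attempt and no reset: what is moved stays moved. The work goes in short steps, Python scripts to look and compute and a tool call to move; the robot and the scene stay as the last step left them, time stands still between calls to the robot, and variables do not carry over. Pictures are saved under pics/ and viewed, about 8 in all and at most 12, crops included, and the job is handed in when it is done.

Besides the shell and the picture viewer there is one more tool, called in YAML: its name, and indented under it one key for each argument. move_arm: Moves the arm, as the interface text tells. Its arguments: {"type":"object","properties":{"deltas":{"type":"string"}},"required":["deltas"]}

```bash
mkdir -p pics; cat > h.py <<'E'
import numpy as np, cv2
from bench import telemetry, cams, workorder
def ray(cam,uv,obs=None):
    c=cams.camera_info(cam);K=np.array([[c['fx'],0,c['cx']],[0,c['fy'],c['cy']],[0,0,1]])
    p=cv2.undistortPoints(np.array([[uv]],float),K,np.array(c['distortion'],float))[0,0]
    d=np.array([p[0],p[1],1.])
    if 'mount' in c:
        M=np.array(c['mount']);R=np.array(obs['eef_rot']);t=np.array(obs['eef_pos'])
        return R@M[:3,3]+t, R@M[:3,:3]@d
    R=np.array(c['R']);t=np.array(c['t']); return -R.T@t, R.T@d
def at(cam,uv,z,obs=None):
    o,d=ray(cam,uv,obs); return o+d*(z-o[2])/d[2]
E
python3 - <<'E'
from h import *
o=telemetry.get_obs();print(o)
for n in('scene','top'):
    cv2.imwrite(f'pics/{n}0.png',cams.capture(n))
    for l,z in [(a+s+b,z) for s in('left','middle','right') for a,b,z in(('bolt_','_head',.071),('cap_','_grip',.075))]+[('rail',.045)]:
        for r in cams.search_frame(n,l)[:3]: print(n,l,round(r['p'],2),np.round(r['uv'],1),at(n,r['uv'],z).round(4))
E
```

```text
{'t': 0.0, 'joints': array([ 1.03992270e+00,  8.79455232e-02,  1.37227895e+00,  3.64857722e-05,
        1.68356977e+00, -1.03120408e-01]), 'joint_vel': array([-0.00154337,  0.00100718, -0.0008324 ,  0.00011388,  0.00010317,
       -0.00066067]), 'joint_torque': array([ 5.93627010e-04, -3.51866126e+01, -3.13268602e+01, -1.66981495e-04,
        1.08216936e-02,  4.50408777e-06]), 'eef_pos': array([0.22786626, 0.49994768, 0.19463185]), 'eef_rot': array([[-1.14590011e-03,  4.14822554e-01,  9.09901608e-01],
       [-1.88021891e-03,  9.09899703e-01, -4.14824054e-01],
       [-9.99997576e-01, -2.18616114e-03, -2.62696954e-04]]), 'force': array([ 0.00835205, -0.22300201,  0.19164272]), 'wrist_torque': array([-0.08252388, -0.0212085 ,  0.03652003]), 'width': 1.0001806020371362}
scene bolt_left_head 0.29 [254.6 203.3] [0.5974 0.0766 0.071 ]
scene cap_left_grip 0.78 [281.7 216.1] [0.5876 0.1925 0.075 ]
scene cap_left_grip 0.61 [382.1 255.1] [0.5161 0.5621 0.075 ]
scene cap_right_grip 0.58 [227.4 189.3] [ 0.6084 -0.0456  0.075 ]
scene rail 0.84 [260.4 200.9] [0.5583 0.0769 0.045 ]
top cap_left_grip 0.59 [211.7 202. ] [0.5755 0.1815 0.075 ]
top cap_left_grip 0.51 [244.7 193.8] [0.6035 0.0759 0.075 ]
top cap_left_grip 0.23 [402.9 207.7] [ 0.5656 -0.437   0.075 ]
top bolt_middle_head 0.65 [208.5 200.8] [0.5796 0.1924 0.071 ]
top bolt_middle_head 0.56 [249.  228.5] [0.4924 0.0604 0.071 ]
top cap_middle_grip 0.82 [245.8 193.7] [0.6039 0.0724 0.075 ]
top cap_middle_grip 0.53 [246. 209.] [0.5545 0.0709 0.075 ]
top bolt_right_head 0.42 [287.9 218.6] [ 0.5259 -0.0638  0.071 ]
top cap_right_grip 0.74 [282.7 190.3] [ 0.6166 -0.0461  0.075 ]
top cap_right_grip 0.39 [251.6 224.5] [0.5052 0.0522 0.075 ]
top rail 0.83 [246.8 209. ] [0.557  0.0692 0.045 ]
top rail 0.35 [214.8 233.1] [0.4767 0.1721 0.045 ]
```

```bash
python3 - <<'E'
import cv2
a=cv2.imread('pics/top0.png')[150:280,170:330]
cv2.imwrite('pics/topc.png',cv2.resize(a,None,fx=4.5,fy=4.5,interpolation=cv2.INTER_CUBIC))
E
```

```text
(no output)
```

View pics/topc.png

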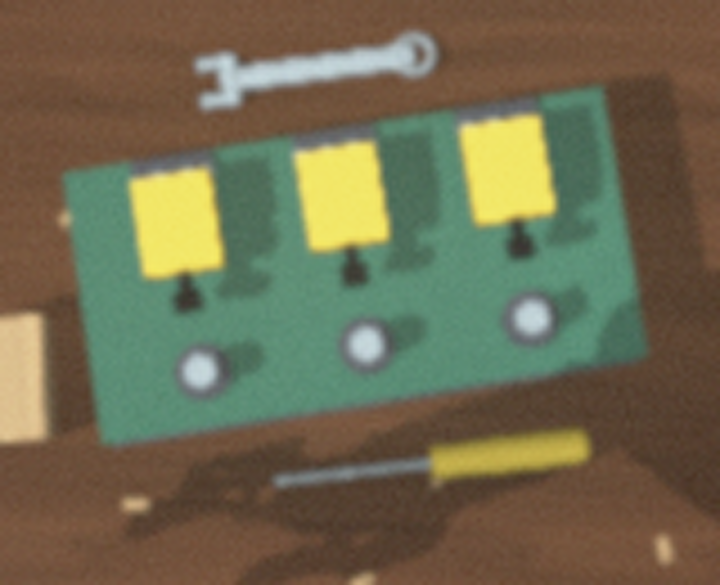

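View pics/scene0.png

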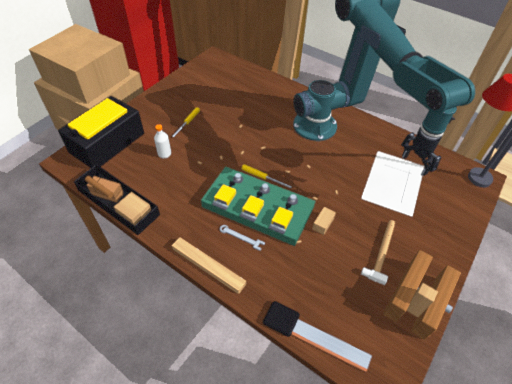

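The top crop shows three bolt heads at crop pixels (201,370), (366,344) and (531,317), with the grips just behind them. The rail corners are also clear. I'll fit the rail pose from these.

```bash
cat >> h.py <<'E'
def rail2w(p,r): # p=(x,y,yaw)
    c,s=np.cos(p[2]),np.sin(p[2]); r=np.array(r,float)
    return np.array([p[0]+c*r[0]-s*r[1],p[1]+s*r[0]+c*r[1],r[2]])
E
python3 - <<'E'
from h import *
from scipy.optimize import least_squares
P=[((201,370),(-.06,.12,.071)),((366,344),(-.06,0,.071)),((531,317),(-.06,-.12,.071)),((186,297),(-.01,.12,.075)),((354,271),(-.01,0,.075)),((520,243),(-.01,-.12,.075)),
((65,172),(.1,.2,.045)),((605,87),(.1,-.2,.045)),((648,355),(-.1,-.2,.045)),((103,445),(-.1,.2,.045))]
W=[at('top',[170+(u+.5)/4.5-.5,150+(v+.5)/4.5-.5],r[2]) for (u,v),r in P]
f=lambda p:np.concatenate([(rail2w(p,r)-w)[:2] for (_,r),w in zip(P,W)])
s=least_squares(f,[.55,.07,0],loss='soft_l1',f_scale=.003)
print(s.x.round(4),(f(s.x)*1000).round(1).reshape(-1,2).tolist())
for _,r in P[:6]: print(rail2w(s.x,r).round(4))
print(cams.camera_info('wrist'))
E
```

```text
[0.5603 0.0645 0.1731] [[0.5, 1.0], [0.9, -0.1], [0.6, -1.1], [-1.8, -1.9], [-1.5, -0.8], [-2.5, -1.0], [0.5, 1.4], [0.9, 2.3], [-0.1, -0.1], [1.9, 0.5]]
[0.4805 0.1724 0.071 ]
[0.5012 0.0542 0.071 ]
[ 0.5219 -0.064   0.071 ]
[0.5298 0.181  0.075 ]
[0.5505 0.0628 0.075 ]
[ 0.5711 -0.0554  0.075 ]
{'fx': 314.3784078011238, 'fy': 314.3784078011238, 'cx': 258.8658881679563, 'cy': 188.74588009249575, 'distortion': array([-0.00032741,  0.        ,  0.        ,  0.        ,  0.        ]), 'mount': array([[ 1.66715139e-04, -3.09244024e-01,  9.50982705e-01,
        -1.76916515e-01],
       [ 9.99999123e-01,  1.30117815e-03,  2.47813733e-04,
         9.87292659e-05],
       [-1.31403283e-03,  9.50981830e-01,  3.09243969e-01,
        -7.99434745e-02],
       [ 0.00000000e+00,  0.00000000e+00,  0.00000000e+00,
         1.00000000e+00]])}
```

move_arm:
  deltas: "0 -0.0276 0.0522 0 -1; 0 -0.0276 0.0522 0 -1; 0 -0.0276 0.0522 0 -1; 0 -0.0276 0.0522 0 -1; 0 -0.0276 0.0522 0 -1; 0 -0.0276 0.0522 0 -1; 0 0 0 -0.15 -1; 0 0 0 -0.15 -1; 0 0 0 -0.15 -1; 0 0 0 -0.15 -1"

```text
t: 2.05
eef_pos: [0.4445, 0.2197, 0.1959]
eef_rot: [[0.0, -0.176, 0.984], [0.0, 0.984, 0.176], [-1.0, 0.0, 0.0]]
force: [0.0, 0.3, -0.2]
width: 0.0
```

```bash
cat >> h.py <<'E'
RAIL=[.5603,.0645,.1731]
PT={a+s:((x,y,z)) for s,y in(('left',.12),('middle',0),('right',-.12)) for a,x,z in(('bolt_',-.06,.071),('grip_',-.01,.075))}
def todo(name,obs,z=None):
    w=rail2w(RAIL,PT[name]); 
    if z is not None: w[2]=z
    R=np.array(obs['eef_rot']); d=R.T@(w-obs['eef_pos'])
    c,s=np.cos(RAIL[2]),np.sin(RAIL[2]); e=R.T@np.array([-s,c,0])
    return d.round(4), round(float(np.arctan2(e[2],e[1])),4)
E
python3 - <<'E'
from h import *
o=telemetry.get_obs();print(o['eef_pos'],o['force'],o['width'],o['t'],todo('bolt_left',o,.085),o['eef_rot'][:,0])
cv2.imwrite('pics/w1.png',cams.capture('wrist'))
E
```

```text
[0.44454374 0.21970618 0.19589591] [ 0.03801792  0.33944267 -0.17925399] 0.00023353444733813328 2.05 (array([ 0.1109, -0.0529,  0.0271]), 0.0037) [ 1.76741609e-04  1.42536276e-04 -9.99999974e-01]
```

View pics/w1.png

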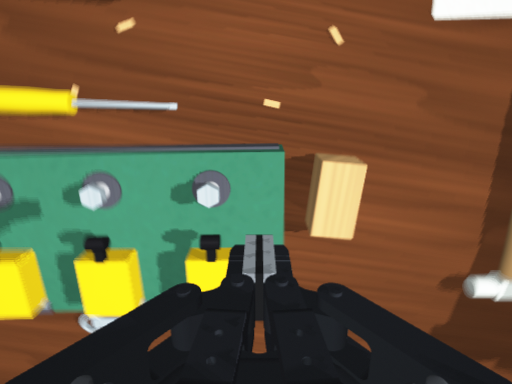

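The wrist view shows the left head at (208,195), the middle head at (92,196), and the left and middle grips at about (210,242) and (97,243). I'll check these against the rail estimate.

```bash
python3 - <<'E'
from h import *
o=telemetry.get_obs()
for n,uv in(('bolt_left',(208,195)),('bolt_middle',(92,196)),('grip_left',(210,242)),('grip_middle',(97,242))):
    w=rail2w(RAIL,PT[n]); print(n,w.round(4),((at('wrist',uv,w[2],o)-w)*1000).round(1))
E
```

```text
bolt_left [0.4805 0.1724 0.071 ] [-2.2  1.6 -0. ]
bolt_middle [0.5012 0.0542 0.071 ] [-0.5  3.9  0. ]
grip_left [0.5298 0.181  0.075 ] [-1.2  2.3  0. ]
grip_middle [0.5504 0.0628 0.075 ] [-0.5  3.4 -0. ]
```

move_arm:
  deltas: "0 -0.0515 0.027 0.004 -1; 0.05 0 0 0 -1; 0.04 0 0 0 -1; 0.024 0 0 0 -1; 0.004 0 0 0 -1; 0.002 0 0 0 -1; 0.002 0 0 0 -1; 0.002 0 0 0 -1; 0.001 0 0 0 -1; 0.001 0 0 0 -1"

```text
t: 3.35
eef_pos: [0.48, 0.1738, 0.07]
eef_rot: [[0.0, -0.167, 0.986], [0.0, 0.986, 0.167], [-1.0, 0.0, 0.0]]
force: [-0.1, 0.1, -0.2]
width: 0.0
```

move_arm:
  deltas: "0.001 0 0 0 -1; 0.001 0 0 0 -1; 0.001 0 0 0 -1; 0.001 0 0 0 -1; 0.001 0 0 0 -1; 0 0 0 0 -1; 0 0 0 0 -1; 0 0 0 0 -1; 0 0 0 0 -1; 0 0 0 0 -1"

```text
t: 4.6
eef_pos: [0.4799, 0.1737, 0.0649]
eef_rot: [[0.0, -0.167, 0.986], [0.0, 0.986, 0.167], [-1.0, 0.0, 0.0]]
force: [0.5, -0.9, -0.5]
width: 0.002
```

```bash
python3 - <<'E'
from h import *
o=telemetry.get_obs();print(o['eef_pos'],o['force'],o['width'],o['t'],o['wrist_torque'])
cv2.imwrite('pics/w2.png',cams.capture('wrist')[150:350,130:390].repeat(3,0).repeat(3,1))
E
```

```text
[0.47992164 0.17371921 0.06485459] [ 0.5151669  -0.87692284 -0.46083749] 0.001807781485191093 4.6 [0.01746237 0.03500137 0.04295272]
```

View pics/w2.png

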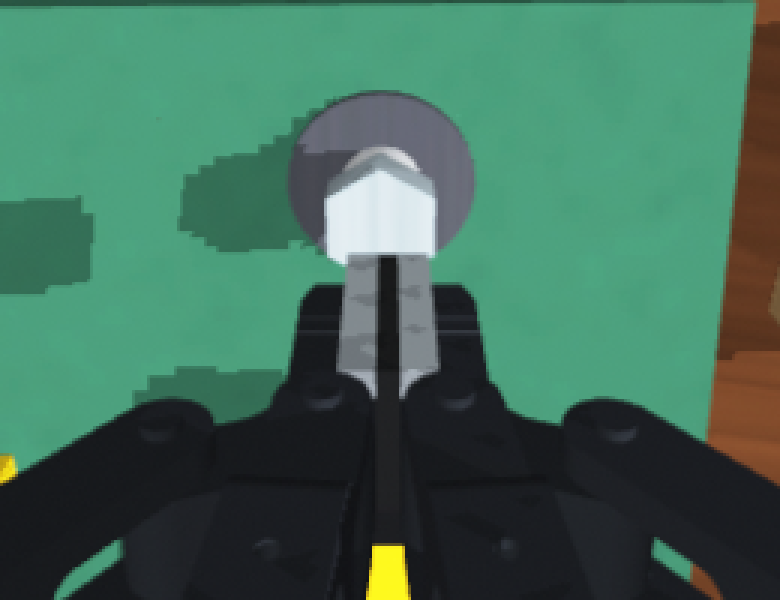

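The head is centred under the TCP, but the fingers draw over it and there is no contact force. I'll go on down in small steps and watch the force.

move_arm:
  deltas: "0.0005 0 0 0 -1; 0.0005 0 0 0 -1; 0.0005 0 0 0 -1; 0.0005 0 0 0 -1; 0.0005 0 0 0 -1; 0.0005 0 0 0 -1; 0.0005 0 0 0 -1; 0.0005 0 0 0 -1; 0 0 0 0 -1; 0 0 0 0 -1"

```text
t: 5.9
eef_pos: [0.4799, 0.1737, 0.0608]
eef_rot: [[0.0, -0.167, 0.986], [0.0, 0.986, 0.167], [-1.0, 0.0, 0.0]]
force: [0.5, 0.1, 0.6]
width: -0.001
```

```bash
python3 - <<'E'
from h import *
o=telemetry.get_obs();print(o['eef_pos'],o['force'],o['width'],o['t'],o['wrist_torque'],o['joint_torque'])
cv2.imwrite('pics/w3.png',cams.capture('wrist')[150:350,130:390].repeat(3,0).repeat(3,1))
a=cams.capture('scene')[150:270,180:350]
cv2.imwrite('pics/s3.png',cv2.resize(a,None,fx=4.5,fy=4.5,interpolation=cv2.INTER_CUBIC))
E
```

```text
[0.47991242 0.17373578 0.06084742] [0.53649538 0.13885018 0.61632111] -0.0007176981216833568 5.9 [0.0532544  0.05183489 0.01693739] [ 5.06154429e-04 -3.23645461e+01 -2.94297534e+01  4.09554673e-05
  8.44122587e-04  7.41765263e-06]
```

View pics/s3.png

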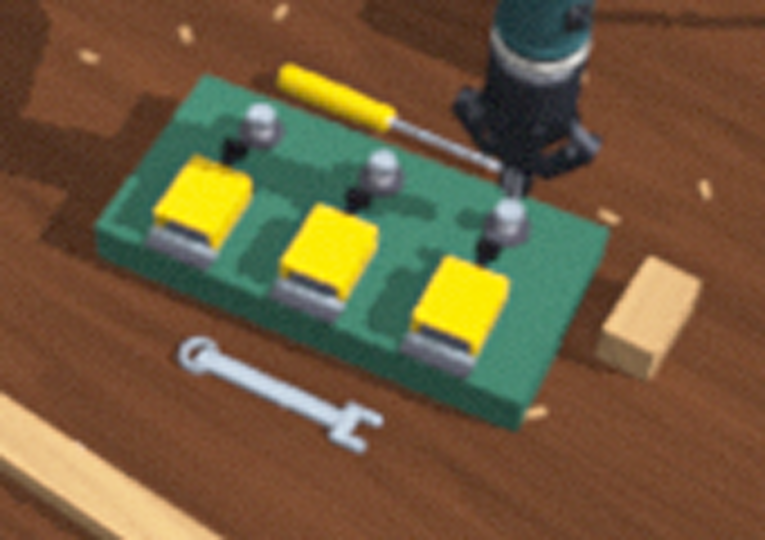

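The scene crop shows the shut fingertips at (512,185), still above the left head at (508,208). So contact has not happened yet and I'll continue.

move_arm:
  deltas: "0.001 0 0 0 -1; 0.001 0 0 0 -1; 0.001 0 0 0 -1; 0.001 0 0 0 -1; 0.001 0 0 0 -1; 0.001 0 0 0 -1; 0 0 0 0 -1; 0 0 0 0 -1; 0 0 0 0 -1; 0 0 0 0 -1"

```text
t: 7.25
eef_pos: [0.4799, 0.1737, 0.0549]
eef_rot: [[0.0, -0.167, 0.986], [0.0, 0.986, 0.167], [-1.0, 0.0, 0.0]]
force: [-0.8, -0.0, -0.1]
width: -0.001
```

```bash
python3 - <<'E'
from h import *
a=cams.capture('wrist')
b=cv2.imread('pics/w3.png')[::3,::3]
c=a[150:290,180:340]; d=b[0:140,50:210]
cv2.imwrite('pics/w4.png',np.hstack([d,c]).repeat(2,0).repeat(2,1))
E
```

```text
(no output)
```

View pics/w4.png

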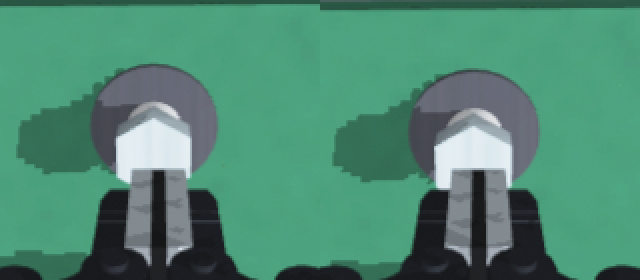

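```bash
python3 - <<'E'
from h import *
o=telemetry.get_obs();print(o['eef_pos'],o['t'])
def pr(X):
    c=cams.camera_info('scene');K=np.array([[c['fx'],0,c['cx']],[0,c['fy'],c['cy']],[0,0,1]])
    r=cv2.projectPoints(np.array([X],float),cv2.Rodrigues(np.array(c['R']))[0],np.array(c['t'],float),K,np.array(c['distortion'],float))[0][0,0]
    return ((r+.5-[180,150])*4.5).round(0)
for z in(.055,.0608,.071,.08,.09,.1): print('tcp',z,pr([.4799,.1737,z]))
for s in('left','middle','right'): print(s,pr(rail2w([.5598,.066,.1731],PT['bolt_'+s])))
a=cams.capture('scene')[150:230,250:340]
cv2.imwrite('pics/s5.png',cv2.resize(a,None,fx=7,fy=7,interpolation=cv2.INTER_CUBIC))
E
```

```text
[0.47992233 0.17374787 0.05485522] 7.3
tcp 0.055 [509. 220.]
tcp 0.0608 [509. 216.]
tcp 0.071 [510. 209.]
tcp 0.08 [512. 202.]
tcp 0.09 [513. 195.]
tcp 0.1 [514. 188.]
left [511. 209.]
middle [383. 160.]
right [262. 112.]
```

View pics/s5.png

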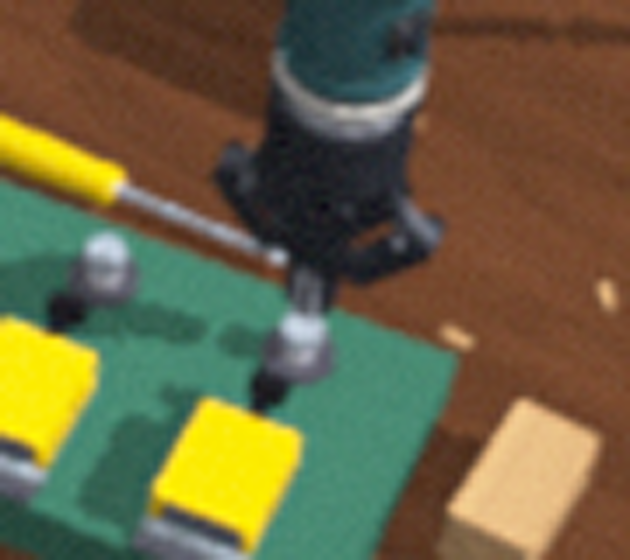

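The left head still stands at its expected image position. The real fingertips end about 30–38 mm short of the reported TCP, and both cameras agree on this. Contact should come at a TCP z of about 0.035–0.04.

move_arm:
  deltas: "0.002 0 0 0 -1; 0.002 0 0 0 -1; 0.002 0 0 0 -1; 0.002 0 0 0 -1; 0.001 0 0 0 -1; 0.001 0 0 0 -1; 0.001 0 0 0 -1; 0.001 0 0 0 -1; 0.001 0 0 0 -1; 0 0 0 0 -1"

```text
t: 8.6
eef_pos: [0.4798, 0.1737, 0.0417]
eef_rot: [[-0.0, -0.167, 0.986], [0.0, 0.986, 0.167], [-1.0, 0.0, -0.0]]
force: [-0.4, 0.7, 0.8]
width: -0.0
```

```bash
python3 - <<'E'
from h import *
o=telemetry.get_obs();print(o['eef_pos'],o['force'],o['t'],o['wrist_torque'])
E
```

```text
[0.47982251 0.17371769 0.04171903] [-0.4291386   0.65951948  0.78110031] 8.6 [-0.06907109  0.0030802  -0.05157784]
```

move_arm:
  deltas: "0.001 0 0 0 -1; 0.001 0 0 0 -1; 0.001 0 0 0 -1; 0.001 0 0 0 -1; 0.001 0 0 0 -1; 0.001 0 0 0 -1; 0 0 0 0 -1; 0 0 0 0 -1; 0 0 0 0 -1; 0 0 0 0 -1"

```text
t: 9.85
eef_pos: [0.4799, 0.1737, 0.0358]
eef_rot: [[0.0, -0.167, 0.986], [0.0, 0.986, 0.167], [-1.0, 0.0, 0.0]]
force: [0.6, 0.8, -0.5]
width: 0.003
```

```bash
python3 - <<'E'
from h import *
a=cams.capture('wrist')[150:290,180:340]; s=cams.capture('scene')[160:230,254:334]
cv2.imwrite('pics/c6.png',np.hstack([a.repeat(2,0).repeat(2,1),cv2.resize(s,(320,280),interpolation=cv2.INTER_CUBIC)]))
E
```

```text
(no output)
```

View pics/c6.png

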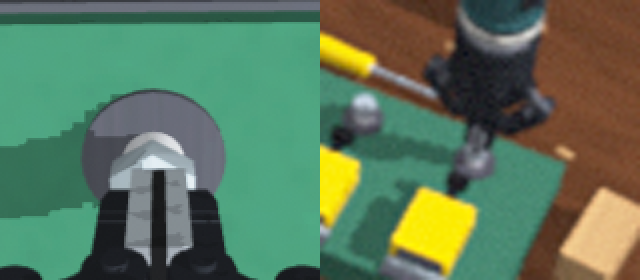

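move_arm:
  deltas: "0.001 0 0 0 -1; 0.001 0 0 0 -1; 0.001 0 0 0 -1; 0.001 0 0 0 -1; 0.001 0 0 0 -1; 0 0 0 0 -1; 0 0 0 0 -1; 0 0 0 0 -1; 0 0 0 0 -1; 0 0 0 0 -1"

```text
t: 11.2
eef_pos: [0.4802, 0.1738, 0.0325]
eef_rot: [[0.001, -0.167, 0.986], [0.0, 0.986, 0.167], [-1.0, 0.0, 0.001]]
force: [-4.1, -1.1, 10.0]
width: 0.0
```

The left bolt seats at TCP z 0.0325 with 10 N, after about 3 mm of travel, so it is sound. Next is the middle bolt.

move_arm:
  deltas: "-0.016 0 0 0 -1; 0 -0.06 0.0003 -0.005 -1; 0 -0.06 0 0 -1; 0.0085 0 0 0 -1; 0.002 0 0 0 -1; 0.002 0 0 0 -1; 0.0015 0 0 0 -1; 0.0015 0 0 0 -1; 0.001 0 0 0 -1; 0 0 0 0 -1"

```text
t: 12.45
eef_pos: [0.5005, 0.0563, 0.0303]
eef_rot: [[0.0, -0.173, 0.985], [0.001, 0.985, 0.173], [-1.0, 0.001, 0.0]]
force: [-0.6, 0.4, 2.3]
width: 0.002
```

The middle bolt gives way at about 2–3 N. I'll push it to its stop.

move_arm:
  deltas: "0.001 0 0 0 -1; 0.001 0 0 0 -1; 0.001 0 0 0 -1; 0.001 0 0 0 -1; 0.001 0 0 0 -1; 0.001 0 0 0 -1; 0.001 0 0 0 -1; 0 0 0 0 -1; 0 0 0 0 -1; 0 0 0 0 -1"

```text
t: 13.7
eef_pos: [0.501, 0.0557, 0.0252]
eef_rot: [[0.001, -0.172, 0.985], [0.0, 0.985, 0.172], [-1.0, 0.0, 0.001]]
force: [-3.7, 1.3, 10.9]
width: 0.001
```

The middle bolt stops at z 0.0252, so it sank about 10 mm and is the loose one. Now the right bolt.

move_arm:
  deltas: "-0.0235 0 0 0 -1; 0 -0.06 0 0 -1; 0 -0.06 0 0 -1; 0.0085 0 0 0 -1; 0.002 0 0 0 -1; 0.002 0 0 0 -1; 0.0015 0 0 0 -1; 0.0015 0 0 0 -1; 0.001 0 0 0 -1; 0 0 0 0 -1"

```text
t: 14.95
eef_pos: [0.5213, -0.0619, 0.0325]
eef_rot: [[0.001, -0.174, 0.985], [-0.0, 0.985, 0.174], [-1.0, -0.0, 0.001]]
force: [-4.8, -0.7, 11.2]
width: -0.001
```

The right bolt also seats at 0.0325 with 11 N, so it is sound. Next I'll move above the middle grip with the gripper half open and check alignment.

move_arm:
  deltas: "-0.06 0 0 0 -1; 0 0.04 0.0171 0 0; 0 0.04 0.0171 0 0; 0 0.04 0.0171 0 0; 0.02 0 0 0 0; 0.01 0 0 0 0; 0 0 0 0 0; 0 0 0 0 0; 0 0 0 0 0; 0 0 0 0 0"

```text
t: 16.2
eef_pos: [0.5515, 0.0641, 0.061]
eef_rot: [[0.001, -0.172, 0.985], [0.0, 0.985, 0.172], [-1.0, -0.0, 0.001]]
force: [0.2, -0.1, 0.1]
width: 0.502
```

```bash
python3 - <<'E'
from h import *
o=telemetry.get_obs();print(o['eef_pos'],o['force'],o['width'],o['t'])
a=cams.capture('wrist')[140:384,120:400]
cv2.imwrite('pics/w7.png',a.repeat(2,0).repeat(2,1))
E
```

```text
[0.55150735 0.06409294 0.06096922] [ 0.16467514 -0.14676989  0.10417444] 0.5021394425657617 16.2
```

View pics/w7.png

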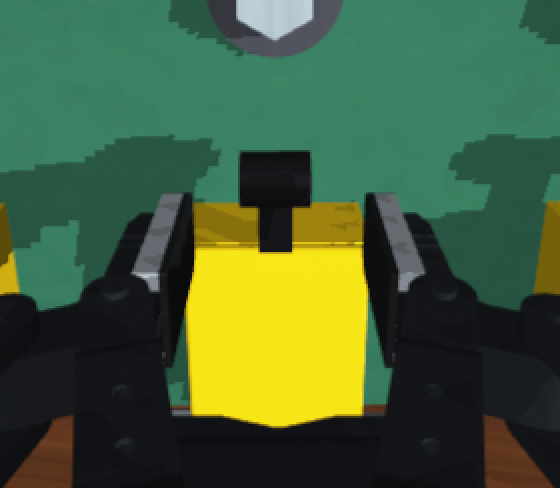

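The wrist crop shows the grip at crop (275,178), centred between the pads at columns 178 and 375, and about 2–3 mm nearer the robot than the tool axis. I'll descend and close.

move_arm:
  deltas: "0.01 0 -0.002 0 0; 0.01 0 0 0 0; 0.01 0 0 0 0; 0.006 0 0 0 0; 0 0 0 0 0; 0 0 0 0 -1; 0 0 0 0 -1; 0 0 0 0 -1; 0 0 0 0 -1; 0 0 0 0 -1"

```text
t: 17.5
eef_pos: [0.5497, 0.0628, 0.0249]
eef_rot: [[0.001, -0.172, 0.985], [-0.002, 0.985, 0.172], [-1.0, -0.002, 0.001]]
force: [0.8, -4.0, 1.9]
width: 0.219
```

```bash
python3 - <<'E'
from h import *
o=telemetry.get_obs();print(o['eef_pos'],o['force'],o['width'],o['t'])
a=cams.capture('wrist')[140:384,120:400]; s=cams.capture('scene')[150:270,180:350]
cv2.imwrite('pics/w8.png',np.hstack([cv2.resize(a,(400,349)),cv2.resize(s,(400,349),interpolation=cv2.INTER_CUBIC)]))
E
```

```text
[0.54967856 0.0628362  0.02486781] [ 0.78595484 -3.96433961  1.85670674] 0.2188808570052696 17.5
```

View pics/w8.png

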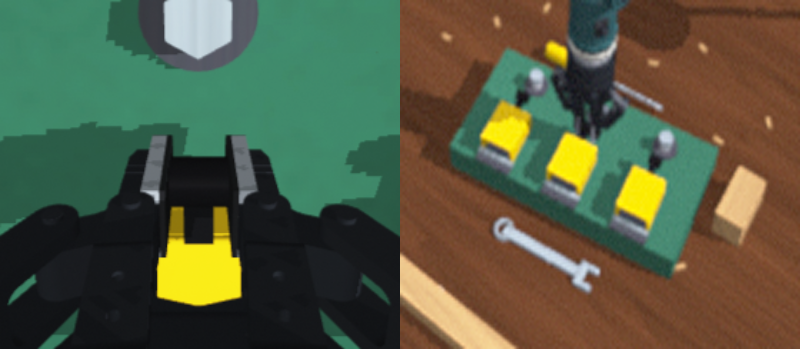

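The grip is held between the pads (width 0.219, about 19 mm) and all caps are still shut. Now I'll swing it along the arc.

move_arm:
  deltas: "-0.0042 0 0.0013 0 -1; -0.0042 0 0.0015 0 -1; -0.0041 0 0.0017 0 -1; -0.004 0 0.0018 0 -1; -0.0039 0 0.002 0 -1; -0.0039 0 0.0022 0 -1; -0.0037 0 0.0024 0 -1; -0.0037 0 0.0025 0 -1; -0.0035 0 0.0027 0 -1; -0.0034 0 0.0028 0 -1"

```text
t: 18.85
eef_pos: [0.568, 0.0661, 0.0601]
eef_rot: [[-0.005, -0.172, 0.985], [-0.003, 0.985, 0.172], [-1.0, -0.002, -0.006]]
force: [2.2, -6.8, -8.0]
width: 0.217
```

move_arm:
  deltas: "-0.0032 0 0.003 0 -1; -0.0032 0 0.0032 0 -1; -0.003 0 0.0033 0 -1; -0.0028 0 0.0034 0 -1; -0.0026 0 0.0036 0 -1; -0.0025 0 0.0036 0 -1; -0.0023 0 0.0038 0 -1; -0.0022 0 0.0038 0 -1; -0.002 0 0.004 0 -1; -0.0018 0 0.004 0 -1"

```text
t: 20.1
eef_pos: [0.6015, 0.0721, 0.0857]
eef_rot: [[-0.01, -0.171, 0.985], [-0.003, 0.985, 0.171], [-1.0, -0.001, -0.01]]
force: [-4.0, -6.0, -4.7]
width: 0.214
```

```bash
python3 - <<'E'
from h import *
o=telemetry.get_obs();print(o['eef_pos'],o['force'],o['width'],o['t'])
a=cams.capture('wrist')[140:384,120:400]; s=cams.capture('scene')[150:270,180:350]
cv2.imwrite('pics/w9.png',np.hstack([cv2.resize(a,(400,349)),cv2.resize(s,(400,349),interpolation=cv2.INTER_CUBIC)]))
E
```

```text
[0.60150207 0.07207267 0.08572022] [-4.00760495 -5.96880673 -4.67854064] 0.2143550631340757 20.1
```

View pics/w9.png

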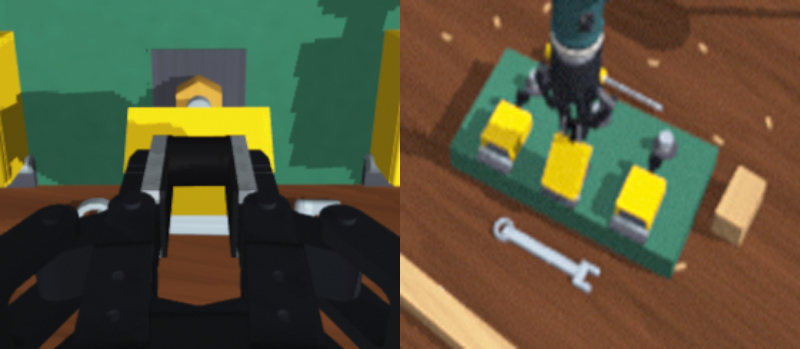

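The cap is up with the lock nut exposed. The displacement gives an opening of about 48°. I'll add a few degrees of margin and let it settle.

move_arm:
  deltas: "-0.001 0 0.002 0 -1; -0.001 0 0.002 0 -1; -0.0005 0 0.001 0 -1; 0 0 0 0 -1; 0 0 0 0 -1; 0 0 0 0 -1; 0 0 0 0 -1; 0 0 0 0 -1; 0 0 0 0 -1; 0 0 0 0 -1"

```text
t: 21.45
eef_pos: [0.6063, 0.0729, 0.0879]
eef_rot: [[-0.01, -0.172, 0.985], [-0.003, 0.985, 0.172], [-1.0, -0.001, -0.01]]
force: [-3.0, -5.6, -4.1]
width: 0.212
```

```bash
python3 - <<'E'
from h import *
o=telemetry.get_obs()
d=o['eef_pos']-np.array([.5497,.0628,.0249]);f=d[0]*.985+d[1]*.172
print(o['eef_pos'],o['force'],o['width'],o['t'],abs(o['joint_vel']).max(),np.degrees(np.arctan2(.026+d[2],.094-f))-15.5)
a=cams.capture('wrist')[140:384,120:400]
cv2.imwrite('pics/w10.png',cv2.resize(a,(400,349)))
if o['width']>.18: workorder.finish_job(); print('done')
E
```

```text
[0.60631665 0.07294898 0.08788286] [-3.00281808 -5.58630567 -4.09967982] 0.2115758511864938 21.45 0.0012380147713052993 52.20416670152831
the job is handed in; nothing more can be done
done
```

View pics/w10.png

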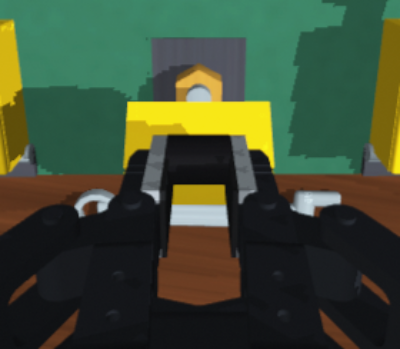

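The middle bolt was the loose one. Its cap is held open at about 52°, and I handed the job in at about 21.5 s; no verdict was reported.

- **Tapping:** the left and right bolts both stopped at TCP z 0.0325 with 10–11 N, about 3 mm down. The middle bolt sank to z 0.0252, about 10 mm down, before stopping at 10.9 N.
- **Last checks:** the grip is still pinched at width 0.21 (about 18 mm) and the arm is still, with no joint faster than 0.0012 rad/s. The wrist picture shows the lock nut exposed, and the neighbouring caps look shut. I worked out the 52° from how far the arm moved; it is not a direct reading of the cap.
- **Bench items:** in the scene picture taken about a second before hand-in, the spanner and offcut lay where they started. I did not check the other pieces separately, and the arm did not go near them.
- **Disagreement:** the fingertips touched about 35 mm short of the reported TCP, although the TCP was said to lie at their very end. The pictures and the contact heights both showed this, so I used the measured contact height from then on.

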